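# Make up two reactor-run kits

### The job

Make up the two kits for today's reactor runs: in the orange tray stand the red-capped vial in the cork-floored well and the brass load in the grey-floored well; in the blue tray stand the amber bottle in the cork-floored well and the blue valve in the grey-floored well. Set each one down gently and upright on the floor of its well, never dropping it, and leave the white-capped vial and the steel load standing where they are.

Things in the scene. Friction and masses are not known exactly. Their poses are not given: they have to be found in the camera images.
- tray_orange: Shallow orange plastic kit tray, fixed to the bench, 86 x 172 x 18 mm (x, y, z). Origin at the centre of its underside; its long side is its y axis. It has two open square wells, each 62 x 62 mm, whose floors lie 6 mm and whose rims lie 18 mm above the bench: the well with the brown cork floor is centred at y = +43 mm and the well with the grey fabric floor at y = -43 mm, both at x = 0, in the tray's frame. The wells are parted by a 24 mm wide rib.
- tray_blue: Shallow blue plastic kit tray, fixed to the bench, 86 x 172 x 18 mm (x, y, z). Origin at the centre of its underside; its long side is its y axis. It has two open square wells, each 62 x 62 mm, whose floors lie 6 mm and whose rims lie 18 mm above the bench: the well with the brown cork floor is centred at y = -43 mm and the well with the grey fabric floor at y = +43 mm, both at x = 0, in the tray's frame. The wells are parted by a 24 mm wide rib.
- vial_red: Clear glass sample vial with a red screw cap, standing upright: body 34 mm in diameter up to 50 mm height, short neck cone, cap 32 mm in diameter from 56 to 74 mm; about 60 g. Origin at the centre of its underside, z up. To be packed.
- load_brass: Brass (gold-coloured) coaxial RF load, standing upright: square foot 34 x 34 x 6 mm, round barrel 26 mm in diameter from 6 to 50 mm height with a thin black band, hexagonal nut 22 mm across and a thin 12 mm end up to 66 mm; about 110 g. Origin at the centre of its underside, z up. To be packed.
- bottle_amber: Brown (amber) glass bottle with a black cap and a pale label, standing upright: body 40 mm in diameter up to 54 mm height, sloping shoulder, cap 27 mm in diameter from 64 to 79 mm; about 90 g. Origin at the centre of its underside, z up. To be packed.
- valve: Blue plastic valve with a white round foot, standing upright: foot 36 mm in diameter and 8 mm high, blue square body 26 x 26 mm (sides along its x and y) from 8 to 54 mm height, white stem, and a blue cross handle 24 x 10 mm (long along x) on top, from 62 to 70 mm; about 50 g. Origin at the centre of its underside, z up. To be packed.
- vial_white: Clear glass sample vial with a white screw cap, standing upright: body 34 mm in diameter up to 50 mm height, short neck cone, cap 32 mm in diameter from 56 to 74 mm; about 60 g. Origin at the centre of its underside, z up. A spare: it stays where it stands.
- load_steel: Steel (silver-coloured) coaxial RF load, standing upright: square foot 34 x 34 x 6 mm, round barrel 26 mm in diameter from 6 to 50 mm height with a thin black band, hexagonal nut 22 mm across and a thin 12 mm end up to 66 mm; about 110 g. Origin at the centre of its underside, z up. A spare: it stays where it stands.

How it is judged:
By the outcome, as a careful person would: the job done as asked, in the order asked, and still so for the second after the job is handed in, with the robot touching nothing.
It also fails if it takes over 86 s, if anything falls off the work surface, if the arm or the gripper's body presses on something with over 40 N, if the wrist force passes 120 N, or if a joint passes its speed limit or range.

### The arm

A 7-joint arm with a two-finger parallel gripper is mounted at the origin on the work surface. World frame = base frame: x ahead of the robot, y to its left, z up, the work surface at z = 0. Lengths are in m, angles in rad, forces in N, time in s.
With the tool pointing down it reaches from about 0.4 to 0.875 m from the base axis. Payload 6.5 kg.
Tool frame: the origin (TCP) lies where the fingers leave the gripper's body, on its centre line; the fingertips stand 73 mm ahead of it and the grasp point (between the pads) lies 54 mm ahead of it; z points along the fingers, y is the direction in which the jaws open and shut (so a half turn about z gives the same grasp; the last joint's range is limited). The gripper opens to 85 mm and grips with 20 to 120 N. Pads are 22 mm wide; open, the fingers measure 114 mm over their backs; the gripper's body (76 mm by 85 mm) begins 54 mm behind the grasp point. The pads swing forward as they close: fully open they stand 13 mm farther back than shut.
Start: joints at [-1.227, 0.536, -0.004, 1.538, 0.003, 1.067, -0.071], TCP at [0.259, 0.596, 0.304] pointing down, gripper open.
Joint ranges: [-2.7, 2.7], [-0.37, 2.16], [-1.27, 1.26], [0.24, 2.4], [-1.31, 4.45], [0.19, 1.91], [-2.76, 2.76]. Speed limits (rad/s): [2.39, 2.39, 3.14, 3.14, 3.14, 3.14, 3.14].

### API

Orientations are given as a unit quaternion [x, y, z, w].
In Python, from rig import bot, imaging gives the robot as it stands.
- The arm moves only by the tool jog_arm, never from a script. Its argument "steps" is text: rows parted by semicolons, each of 4 numbers parted by spaces: the shift along the tool's x, y, z in units of 25 mm (1.0 is 25 mm), then the turn about the tool's z in units of 5 degrees (1.0 is 5 degrees). In form: x y z twist; .... A call has 1 to 12 rows; each row is the pose to reach, as a shift and turn from the pose commanded when the call began, along the tool's axes at that moment; what a row does not reach only later rows make up. A row lasts 1/12 s, in which the tool goes at most 41.7 mm and 7.16 degrees, less where a joint would pass 70% of its speed; a pose out of reach is approached as far as the arm can. A call with a gripper value outside its range is refused whole. "gripper" is the opening in per cent of the stroke, from 0 (shut) to 100 (fully open), set as the call begins (left out, the last holds). The fingers move at their own pace and stop on an object; "squeeze" is the grip in N (left out, the last holds). Time passes only in rows, so rows that repeat a pose let the fingers close. It gives the time, the measured TCP pose, the force and the opening at its end, in the units of the state.
- bot.observe(): the state, without advancing time (a new reading comes with each control period).
- imaging.camera(name): name is "scene" or "top" or "wrist"; returns (picture, depth): 400x640x3 uint8, blue, green, red; 400x640 float32, m along the optical axis (not along the pixel's ray), 0 where there is no reading.
- imaging.camera_params(name): a dict with "fx", "fy", "cx", "cy" (pixels), "camera_from_world" (4x4, takes a point from world to camera coordinates); the wrist camera has in their place "hand_eye" (4x4, takes a point from camera to tool coordinates, whose origin is the TCP and whose axes are the flange's). Camera axes: x right, y down, z forward; pixel columns grow to the right and rows downward; lengths in m; the calibration is good to about 2 mm. A picture is of the moment at which its call begins: read the wrist's pose just before it. camera_params takes no time and is no camera call.
- bot.finish_job(): hands the job in, once; it reports no verdict.
Trained networks look in the newest picture that a camera, given by its name, has taken for a name from the list of things; names that differ only in an ending like _2 or _b are one class to them, and where a whole thing is asked for, a point or a joint stands for the part that bears it (a point fixed in the world has none). Each returns a list of dicts, best first, with "score" (0 to 1); they miss things now and then, are a little off and sometimes report something else, mostly with a low value. They report only what shows in the picture. A call takes as long as a camera call.
- imaging.spot_in(camera, query): "extent" ([centre column, centre row, width, height] in pixels, round what is visible of it).
- imaging.masks_of(camera, query): "mask" (400x640 bool, what is visible of it) and "extent" ([centre column, centre row, width, height] in pixels, round what is visible of it).
- imaging.mark_of(camera, query): "position" ([column, row] in pixels: a listed point, or the origin of a listed thing).
The state is a dict: "time_s": time; "joint_pos": joint angles; "joint_vel": joint speeds; "tau": joint torques, N m; "eef_pos": TCP position; "tool_rot": TCP orientation; "contact_force": force on the tool from outside, world axes, zero at the start; "moment": the same for the moment, N m; "gripper_width": finger opening in m.
Only numpy, scipy, OpenCV 4.12 (cv2) and the standard library are available. Lean on these libraries where they do the work, as an engineer would, in place of code of your own. Each camera call takes 0.05 s, during which the arm holds its last target. There are 200 camera calls.

## Working session

There is one attempt and no reset: what is moved stays moved. The work goes in short steps, Python scripts to look and compute and a tool call to move; the robot and the scene stay as the last step left them, time stands still between calls to the robot, and variables do not carry over. Pictures are saved under pics/ and viewed, about 12 in all and at most 16, crops included, and the job is handed in when it is done.

Besides the shell and the picture viewer there is one more tool, called after "Request:" as name(argument=value, ...) on one line, values as JSON. jog_arm: Moves the arm, as the interface text tells. Its arguments: {"type":"object","properties":{"steps":{"type":"string"},"gripper":{"type":"number"},"squeeze":{"type":"number"}},"required":["steps"]}

```bash
mkdir -p pics; ls; python3 - <<'E'
from rig import bot, imaging
import cv2,numpy as np
s=bot.observe(); print(s)
a,d=imaging.camera('top'); b,e=imaging.camera('scene')
np.savez('d0.npz',a=a,d=d,b=b,e=e)
cv2.imwrite('pics/top0.png',a); cv2.imwrite('pics/scene0.png',b)
for n in('top','scene','wrist'): print(imaging.camera_params(n))
E
```

```text
pics
{'time_s': 0.0, 'joint_pos': array([-1.22718307,  0.53720288, -0.00445812,  1.53888853,  0.00261831,
        1.06735321, -0.07121409]), 'joint_vel': array([-0.0001046 ,  0.00094868, -0.00020795,  0.00014539,  0.00025683,
       -0.00044444, -0.00077318]), 'tau': array([-1.10392197e-03, -5.83403385e+01,  1.04789749e+00, -2.59109259e+01,
        1.22443601e-02,  9.43719002e-03,  4.22303378e-05]), 'eef_pos': array([0.25877681, 0.59568879, 0.30298303]), 'tool_rot': array([ 2.03434780e-01,  9.79088065e-01, -9.15491093e-04, -1.18175442e-04]), 'contact_force': array([-0.09317175,  0.11676631,  0.87090714]), 'moment': array([ 0.0241603 ,  0.02279935, -0.00538297]), 'gripper_width': 0.08554005391233863}
{'fx': 383.8429318676207, 'fy': 383.8429318676207, 'cx': 323.2245467697004, 'cy': 197.34003866210438, 'camera_from_world': array([[ 0.02617424, -0.9991893 ,  0.03058848, -0.02422821],
       [-0.9916151 , -0.02982507, -0.1257377 ,  0.55742134],
       [ 0.12654806, -0.02704091, -0.99159184,  0.70757397],
       [ 0.        ,  0.        ,  0.        ,  1.        ]])}
{'fx': 407.97101675656904, 'fy': 407.97101675656904, 'cx': 313.76941589717717, 'cy': 200.92382852354828, 'camera_from_world': array([[ 0.34144258,  0.93987886, -0.00668493, -0.19139176],
       [ 0.64329019, -0.23887048, -0.72740541, -0.31054099],
       [-0.6852698 ,  0.24406683, -0.6861754 ,  1.15047398],
       [ 0.        ,  0.        ,  0.        ,  1.        ]])}
{'fx': 341.6521623156258, 'fy': 341.6521623156258, 'cx': 320.8934195609372, 'cy': 203.5853781954106, 'hand_eye': array([[-3.12148210e-04, -9.45284928e-01, -3.26245777e-01,
         8.47986585e-02],
       [ 9.99999614e-01, -2.71147920e-05, -8.78224045e-04,
         3.31324661e-05],
       [ 8.21325867e-04, -3.26245925e-01,  9.45284572e-01,
        -7.07383129e-02],
       [ 0.00000000e+00,  0.00000000e+00,  0.00000000e+00,
         1.00000000e+00]])}
```

View pics/top0.png

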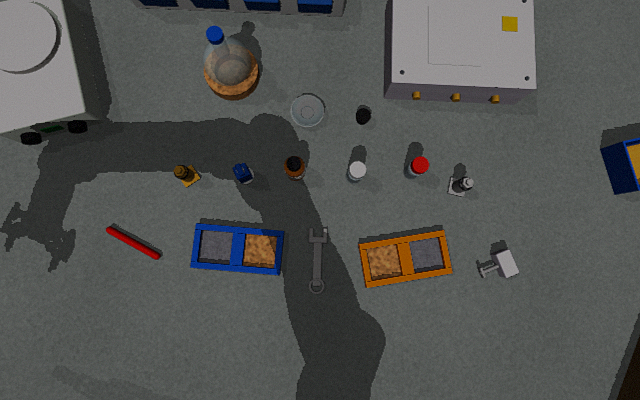

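View pics/scene0.png

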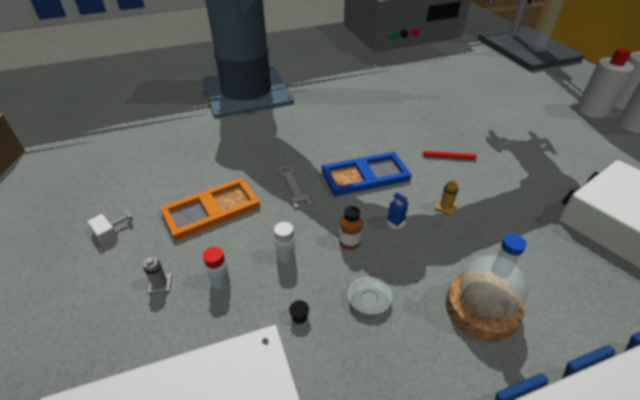

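The top view shows brass load (186,174), valve (243,172), amber bottle (294,165), white vial (357,170), red vial (419,166), steel load (460,184). The blue tray is at (238,248) with grey left and cork right, the orange tray at (406,258) with cork left and grey right. The scene view agrees.

```bash
cat >h.py <<'E'
from rig import bot, imaging
import cv2,numpy as np
from scipy.spatial.transform import Rotation as R
H=dict(vial_red=.074,vial_white=.074,load_brass=.066,load_steel=.066,bottle_amber=.079,valve=.070)
def world(cam,d,eef=None):
    p=imaging.camera_params(cam); v,u=np.mgrid[:400,:640]
    P=np.stack([(u-p['cx'])/p['fx']*d,(v-p['cy'])/p['fy']*d,d],-1)
    if cam=='wrist':
        T=p['hand_eye']; P=P@T[:3,:3].T+T[:3,3]
        return R.from_quat(eef[1]).apply(P.reshape(-1,3)).reshape(P.shape)+eef[0]
    T=np.linalg.inv(p['camera_from_world']); return P@T[:3,:3].T+T[:3,3]
E
python3 - <<'E'
from h import *
for cam in('top','scene'):
    img,d=imaging.camera(cam); W=world(cam,d)
    print(cam,'bench z',np.median(W[330:360,150:500,2] if cam=='top' else W[300:330,200:280,2]))
    for n in list(H)+['tray_blue','tray_orange']:
        r=imaging.masks_of(cam,n)
        if not r: print(n,'none');continue
        m=r[0]['mask']&(d>0); P=W[m]; 
        if n[:4]=='tray':
            Q=P[abs(P[:,2]-.018)<.005]; rect=cv2.minAreaRect(Q[:,:2].astype(np.float32)*1000)
            print(n,r[0]['score'],r[0]['extent'],rect,len(Q),np.percentile(P[:,2],[5,50,95]).round(3));continue
        zt=np.percentile(P[:,2],97); Q=P[P[:,2]>zt-.006]
        B=P[(P[:,2]<.05)&(P[:,2]>.01)]
        print(n,round(r[0]['score'],2),np.round(r[0]['extent']),'ztop',zt.round(3),H[n],'top mid',((Q[:,:2].min(0)+Q[:,:2].max(0))/2).round(4),np.median(Q[:,:2],0).round(4),len(Q),'body',np.median(B,0).round(4))
E
```

```text
top bench z -0.00044520066394238
vial_red 0.8 [416. 168.  24.  24.] ztop 0.075 0.074 top mid [ 0.6215 -0.1873] [ 0.6209 -0.1872] 223 body [ 0.6102 -0.1756  0.0318]
vial_white 0.78 [355. 173.  24.  23.] ztop 0.076 0.074 top mid [ 0.6081 -0.07  ] [ 0.6079 -0.0698] 222 body [ 0.5937 -0.0631  0.0324]
load_brass 0.91 [186. 176.  30.  21.] ztop 0.066 0.066 top mid [0.597  0.2627] [0.5968 0.261 ] 57 body [0.5919 0.253  0.0351]
load_steel 0.72 [460. 188.  30.  15.] ztop 0.066 0.066 top mid [ 0.5913 -0.2801] [ 0.5916 -0.281 ] 46 body [ 0.5865 -0.2733  0.0329]
bottle_amber 0.83 [294. 168.  23.  25.] ztop 0.08 0.079 top mid [0.6147 0.0491] [0.6144 0.049 ] 164 body [0.5972 0.0441 0.0336]
valve 0.74 [244. 174.  21.  24.] ztop 0.071 0.07 top mid [0.6005 0.1491] [0.6001 0.149 ] 70 body [0.5913 0.1413 0.0311]
tray_blue 0.95 [236.8, 247.4, 92.4, 50.6] ((454.95404052734375, 155.32785034179688), (172.48953247070312, 85.8731918334961), 86.51702880859375) 1936 [0.004 0.009 0.019]
tray_orange 0.93 [407.5, 259.0, 92.3, 56.2] ((444.9085693359375, -173.51588439941406), (86.0562973022461, 172.57554626464844),
[... 492 characters left out ...]
157. 278.  30.  38.] ztop 0.064 0.066 top mid [ 0.5926 -0.2831] [ 0.5933 -0.2827] 87 body [ 0.6014 -0.2804  0.0328]
bottle_amber 0.63 [350. 226.  21.  42.] ztop 0.079 0.079 top mid [0.6146 0.0489] [0.6162 0.0477] 171 body [0.6301 0.0401 0.0313]
valve 0.59 [396. 210.  18.  35.] ztop 0.069 0.07 top mid [0.6028 0.1488] [0.6029 0.1481] 71 body [0.6102 0.1406 0.0303]
tray_blue 0.63 [367.1, 174.9, 94.1, 41.9] ((454.6327819824219, 154.720947265625), (173.1185302734375, 89.32234191894531), 87.01123046875) 1186 [0.001 0.01  0.018]
tray_orange 0.43 [157.4, 278.5, 32.7, 37.4] ((597.5263061523438, -281.83197021484375), (14.264233589172363, 25.63875389099121), 9.980806350708008) 69 [-0.     0.027  0.062]
```

```bash
cat >>h.py <<'E'
def step(xyz,psi,s=None):
    "steps to TCP target xyz with tool y at world angle psi deg (mod 180)"
    s=s or bot.observe(); r=R.from_quat(s['tool_rot']); y=r.as_matrix()[:,1]
    D=r.inv().apply(np.array(xyz)-s['eef_pos'])/.025
    t=(np.degrees(np.arctan2(y[1],y[0]))-psi+90)%180-90
    print('t',round(s['time_s'],2),'eef',s['eef_pos'].round(4),'q',s['tool_rot'].round(4),'psi err',t.round(2),'steps',D.round(2),'twist',round(t/5,2),'F',s['contact_force'].round(2),'w',round(s['gripper_width'],4),'j7',s['joint_pos'][6].round(2))
E
python3 - <<'E'
from h import *
step([.621,-.188,.20],11)
d=np.load('d0.npz'); W=world('top',d['d'])
x,y,z=W[...,0],W[...,1],W[...,2]
for a in [(.6,.75,-.26,.1),(.6,.75,.1,.32)]:
  m=(x>a[0])&(x<a[1])&(y>a[2])&(y<a[3])&(z>.012)
  n,l,st,c=cv2.connectedComponentsWithStats(m.astype(np.uint8))
  for i in range(1,n):
    if st[i,4]>15: P=W[l==i]; print(P.min(0).round(3),P.max(0).round(3))
E
```

```text
t 1.0 eef [0.259  0.5962 0.3039] q [ 0.2035  0.9791 -0.      0.    ] psi err 55.52 steps [-25.78 -23.     4.16] twist 11.1 F [ 0.92 -0.18 -0.02] w 0.0855 j7 -0.07
[ 0.705 -0.004  0.012] [0.75  0.062 0.019]
[ 0.714 -0.1    0.013] [ 0.745 -0.071  0.029]
[0.6   0.029 0.017] [0.633 0.068 0.082]
[ 0.604 -0.202  0.013] [ 0.636 -0.171  0.076]
[ 0.6   -0.086  0.016] [ 0.623 -0.053  0.077]
[0.6   0.135 0.012] [0.617 0.164 0.072]
[0.6   0.25  0.013] [0.61  0.273 0.069]
```

Request:
jog_arm(steps="-13 -11.5 2 5.5;-13 -11.5 2 5.5;-13 -11.5 2 5.5;-13 -11.5 2 5.5;-13 -11.5 2 5.5;-13 -11.5 2 5.5;-13 -11.5 2 5.5;-25.8 -23 4 11;-25.8 -23 4 11;-25.8 -23 4 11;-25.8 -23 4 11;-25.8 -23 4 11", gripper=100, squeeze=30)

```text
time_s: 2.0
eef_pos: [0.4686, 0.1439, 0.2467]
tool_rot: [0.635, 0.773, 0.0, 0.0]
contact_force: [1.0, 0.6, 0.3]
gripper_width: 0.0853
```

```bash
python3 -c "
from h import *
step([.621,-.188,.20],11)"
```

```text
t 2.0 eef [0.4686 0.1439 0.2467] q [6.345e-01 7.729e-01 4.000e-04 2.000e-04] psi err 0.23 steps [-14.21   3.39   1.87] twist 0.05 F [1.03 0.62 0.3 ] w 0.0853 j7 -0.04
```

Request:
jog_arm(steps="-14.2 3.4 1.9 0;-14.2 3.4 1.9 0;-14.2 3.4 1.9 0;-14.2 3.4 1.9 0;-14.2 3.4 1.9 0;-14.2 3.4 1.9 0;-14.2 3.4 1.9 0;-14.2 3.4 1.9 0;-14.2 3.4 1.9 0;-14.2 3.4 1.9 0;-14.2 3.4 1.9 0;-14.2 3.4 1.9 0")

```text
time_s: 3.0
eef_pos: [0.6221, -0.1845, 0.1987]
tool_rot: [0.632, 0.775, 0.0, -0.001]
contact_force: [0.6, 0.7, -0.1]
gripper_width: 0.0853
```

```bash
cat >>h.py <<'E'
def look(n,name=None,z0=None):
    s=bot.observe(); img,d=imaging.camera('wrist'); W=world('wrist',d,(s['eef_pos'],s['tool_rot']))
    if name: cv2.imwrite('pics/'+name+'.png',img)
    for r in imaging.masks_of('wrist',n)[:2]:
        P=W[r['mask']&(d>0)]
        if len(P)<20: continue
        zt=np.percentile(P[:,2],97); Q=P[P[:,2]>zt-.006]
        print(n,round(r['score'],2),np.round(r['extent']),'zt',zt.round(4),'mid',((Q[:,:2].min(0)+Q[:,:2].max(0))/2).round(4),np.ptp(Q[:,:2],0).round(3),'med',np.median(Q[:,:2],0).round(4))
    return img,d,W
E
python3 -c "
from h import *
step([.621,-.188,.09],11)
look('vial_red','w1')"
```

```text
t 3.0 eef [ 0.6221 -0.1845  0.1987] q [ 6.324e-01  7.746e-01  2.000e-04 -5.000e-04] psi err 0.54 steps [-0.13 -0.07  4.35] twist 0.11 F [ 0.64  0.74 -0.06] w 0.0853 j7 0.63
vial_red 0.55 [317. 217.  50.  75.] zt 0.0757 mid [ 0.6192 -0.1875] [0.031 0.032] med [ 0.6191 -0.1865]
```

Request:
jog_arm(steps="-0.1 -0.1 1 0;-0.1 -0.1 2 0;-0.1 -0.1 2 0;-0.1 -0.1 2 0;-0.1 -0.1 2 0")

```text
time_s: 3.52
eef_pos: [0.621, -0.1875, 0.1503]
tool_rot: [0.632, 0.775, 0.0, 0.001]
contact_force: [-0.1, 0.2, 0.0]
gripper_width: 0.0855
```

```bash
python3 -c "
from h import *
step([.620,-.1875,.09],11)"
```

```text
t 3.52 eef [ 0.621  -0.1875  0.1503] q [6.321e-01 7.749e-01 4.000e-04 5.000e-04] psi err 0.59 steps [ 0.01 -0.04  2.41] twist 0.12 F [-0.06  0.15  0.01] w 0.0855 j7 0.66
```

Request:
jog_arm(steps="0 0 1 0;0 0 1.7 0;0 0 2.4 0;0 0 2.4 0;0 0 2.4 0")

```text
time_s: 3.93
eef_pos: [0.6207, -0.188, 0.09]
tool_rot: [0.632, 0.775, 0.0, 0.0]
contact_force: [1.7, 0.6, 1.0]
gripper_width: 0.0854
```

Request:
jog_arm(steps="0 0 0 0;0 0 0 0;0 0 0 0;0 0 0 0;0 0 0 0;0 0 0 0;0 0 0 0;0 0 0 0;0 0 0 0", gripper=20, squeeze=30)

```text
time_s: 4.68
eef_pos: [0.6208, -0.1883, 0.09]
tool_rot: [0.633, 0.775, 0.0, 0.0]
contact_force: [-1.3, -0.5, 7.1]
gripper_width: 0.0333
```

Request:
jog_arm(steps="0 0 -0.5 0;0 0 -1.5 0;0 0 -3 0;0 0 -3 0;0 0 -3 0;0 0 -3 0")

```text
time_s: 5.18
eef_pos: [0.62, -0.188, 0.1643]
tool_rot: [0.633, 0.775, 0.0, -0.0]
contact_force: [-0.1, 0.6, -0.9]
gripper_width: 0.0334
```

```bash
python3 -c "
from h import *
step([.4367,-.1313,.15],11)"
```

```text
t 5.18 eef [ 0.62   -0.188   0.1643] q [ 6.325e-01  7.746e-01  1.000e-04 -1.000e-04] psi err 0.53 steps [ 3.69 -6.73  0.57] twist 0.11 F [-0.13  0.56 -0.86] w 0.0334 j7 0.65
```

Request:
jog_arm(steps="0.4 -0.7 0 0;1 -1.8 0.2 0;1.7 -3.1 0.4 0;2.4 -4.4 0.5 0;3.1 -5.6 0.5 0;3.5 -6.4 0.5 0;3.7 -6.7 0.6 0;3.7 -6.7 0.6 0;3.7 -6.7 0.6 0;3.7 -6.7 0.6 0;3.7 -6.7 0.6 0")

```text
time_s: 6.1
eef_pos: [0.4393, -0.1315, 0.1491]
tool_rot: [0.633, 0.775, 0.0, 0.001]
contact_force: [-0.6, 0.8, -1.2]
gripper_width: 0.0335
```

```bash
python3 -c "
from h import *
step([.4367,-.1313,.098],11)
a,d=imaging.camera('wrist'); b,e=imaging.camera('scene')
cv2.imwrite('pics/w2.png',np.hstack([a[:,120:520],b[150:350,100:300].repeat(2,0).repeat(2,1)]))"
```

```text
t 6.1 eef [ 0.4393 -0.1315  0.1491] q [6.325e-01 7.746e-01 2.000e-04 8.000e-04] psi err 0.53 steps [ 0.03 -0.1   2.04] twist 0.11 F [-0.62  0.82 -1.18] w 0.0335 j7 0.66
```

View pics/w2.png

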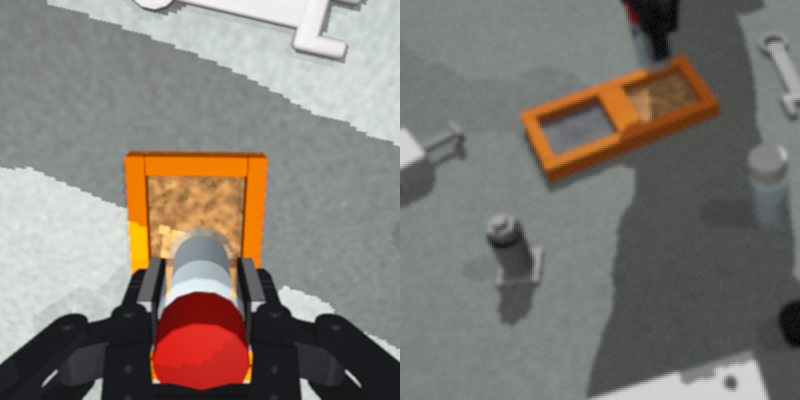

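The red vial is held upright, centred between the tray sides (tray edges at columns 128 and 265, vial at about 200) and above the cork well.

Request:
jog_arm(steps="0 -0.1 0.7 0;0 -0.1 1.4 0;0 -0.1 1.8 0;0 -0.1 1.95 0;0 -0.1 1.95 0;0 -0.1 1.95 0")

```text
time_s: 6.7
eef_pos: [0.4355, -0.1317, 0.1005]
tool_rot: [0.633, 0.774, 0.0, 0.0]
contact_force: [0.7, 0.0, -0.8]
gripper_width: 0.0333
```

Request:
jog_arm(steps="0 0 0.04 0;0 0 0.08 0;0 0 0.08 0;0 0 0.08 0")

```text
time_s: 7.03
eef_pos: [0.4354, -0.1316, 0.0986]
tool_rot: [0.633, 0.775, 0.0, 0.0]
contact_force: [0.4, -0.4, -1.0]
gripper_width: 0.0332
```

Request:
jog_arm(steps="0 0 0.04 0;0 0 0.06 0;0 0 0.06 0;0 0 0.06 0")

```text
time_s: 7.37
eef_pos: [0.4352, -0.1315, 0.0967]
tool_rot: [0.633, 0.774, -0.0, -0.0]
contact_force: [1.0, -0.4, -0.4]
gripper_width: 0.0331
```

Request:
jog_arm(steps="0 0 0.04 0;0 0 0.04 0;0 0 0.04 0")

```text
time_s: 7.62
eef_pos: [0.4353, -0.1316, 0.096]
tool_rot: [0.633, 0.774, 0.0, 0.0]
contact_force: [-1.0, -0.0, 3.1]
gripper_width: 0.0331
```

Request:
jog_arm(steps="0 0 0 0;0 0 0 0;0 0 0 0;0 0 0 0;0 0 0 0;0 0 -0.5 0;0 0 -2 0;0 0 -4 0;0 0 -4 0;0 0 -4 0;0 0 -4 0;0 0 -4 0", gripper=100)

```text
time_s: 8.62
eef_pos: [0.4345, -0.1312, 0.1948]
tool_rot: [0.632, 0.775, -0.0, -0.001]
contact_force: [-0.1, -0.5, -0.9]
gripper_width: 0.0856
```

```bash
python3 -c "
from h import *
step([.597,.2615,.2],-3)
look('vial_red')
a,d=imaging.camera('top');W=world('top',d)
r=imaging.masks_of('top','vial_red')
for q in r: P=W[q['mask']]; print(q['score'],np.percentile(P[:,2],97),np.median(P[P[:,2]>.07],0))
"
```

```text
t 8.62 eef [ 0.4345 -0.1312  0.1948] q [ 6.324e-01  7.746e-01 -4.000e-04 -8.000e-04] psi err 14.54 steps [14.09  9.51 -0.21] twist 2.91 F [-0.08 -0.48 -0.93] w 0.0856 j7 0.62
vial_red 0.93 [324. 216.  52.  79.] zt 0.0817 mid [ 0.4342 -0.1307] [0.031 0.031] med [ 0.434  -0.1295]
0.62 0.08147523713369458 [ 0.43880916 -0.12311426  0.07913444]
```

Request:
jog_arm(steps="14.1 9.5 0 0;14.1 9.5 0 0;14.1 9.5 0 0;14.1 9.5 0 0;14.1 9.5 0 0;14.1 9.5 0 0;14.1 9.5 0 0;14.1 9.5 0 0;14.1 9.5 0 0;14.1 9.5 0 0;14.1 9.5 0 0;14.1 9.5 0 0")

```text
time_s: 9.82
eef_pos: [0.5972, 0.266, 0.1943]
tool_rot: [0.63, 0.776, 0.0, -0.001]
contact_force: [-0.3, -0.5, 0.7]
gripper_width: 0.0855
```

Request:
jog_arm(steps="0 0 0 0;0 0 0 0;0 0 0 0")

```text
time_s: 10.07
eef_pos: [0.5974, 0.259, 0.1955]
tool_rot: [0.634, 0.774, -0.001, 0.0]
contact_force: [-1.1, 0.2, 0.4]
gripper_width: 0.0854
```

```bash
python3 -c "
from h import *
step([.597,.2615,.09],11)
look('load_brass','w3')"
```

```text
t 10.07 eef [0.5974 0.259  0.1955] q [ 6.336e-01  7.737e-01 -7.000e-04  1.000e-04] psi err 0.37 steps [0.1  0.01 4.22] twist 0.07 F [-1.12  0.24  0.35] w 0.0854 j7 -0.07
load_brass 0.93 [320. 197.  50.  68.] zt 0.067 mid [0.5954 0.2638] [0.019 0.021] med [0.5952 0.2644]
```

View pics/w3.png

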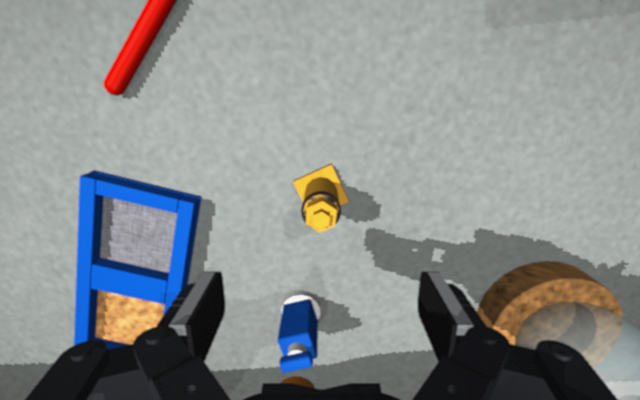

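The brass load stands at (320,197), where the grasp axis should project. The valve is at (298,325), with nothing beside the fingers.

Request:
jog_arm(steps="0.14 0 1 0;0.14 0 2 0;0.14 0 3 0;0.14 0 3 0;0.14 0 3 0;0.14 0 3 0")

```text
time_s: 10.67
eef_pos: [0.5977, 0.2644, 0.1222]
tool_rot: [0.633, 0.774, 0.001, 0.0]
contact_force: [0.1, -0.0, 1.2]
gripper_width: 0.0855
```

```bash
python3 -c "
from h import *
step([.596,.2625,.09],11)
look('load_brass')"
```

```text
t 10.67 eef [0.5977 0.2644 0.1222] q [6.328e-01 7.743e-01 7.000e-04 5.000e-04] psi err 0.48 steps [-0.06 -0.08  1.29] twist 0.1 F [ 0.13 -0.01  1.21] w 0.0855 j7 -0.05
load_brass 0.63 [316. 254.  72. 107.] zt 0.067 mid [0.5952 0.2637] [0.019 0.021] med [0.595  0.2653]
```

Request:
jog_arm(steps="-0.04 -0.08 0.6 0;-0.04 -0.08 1.3 0;-0.04 -0.08 1.3 0;-0.04 -0.08 1.3 0")

```text
time_s: 11.1
eef_pos: [0.5951, 0.2634, 0.0889]
tool_rot: [0.633, 0.775, -0.0, -0.0]
contact_force: [-0.6, 0.9, 0.5]
gripper_width: 0.0853
```

Request:
jog_arm(steps="0 0 0 0;0 0 0 0;0 0 0 0;0 0 0 0;0 0 0 0;0 0 0 0;0 0 0 0;0 0 0 0;0 0 0 0;0 0 0 0", gripper=10, squeeze=35)

```text
time_s: 11.93
eef_pos: [0.5953, 0.2635, 0.0889]
tool_rot: [0.633, 0.775, 0.0, 0.0]
contact_force: [-1.6, -1.1, 5.4]
gripper_width: 0.0253
```

Request:
jog_arm(steps="0 0 -0.5 0;0 0 -1.5 0;0 0 -2.7 0;0 0 -4 0;0 0 -4 0;0 0 -4 0;0 0 -4 0")

```text
time_s: 12.52
eef_pos: [0.5944, 0.2633, 0.1879]
tool_rot: [0.633, 0.775, -0.0, -0.0]
contact_force: [-0.4, 0.7, -1.9]
gripper_width: 0.0253
```

```bash
python3 -c "
from h import *
step([.4531,-.2157,.19],11)"
```

```text
t 12.52 eef [0.5944 0.2633 0.1879] q [ 6.325e-01  7.745e-01 -4.000e-04 -3.000e-04] psi err 0.53 steps [-17.64  -9.37  -0.07] twist 0.11 F [-0.41  0.65 -1.87] w 0.0253 j7 -0.08
```

Request:
jog_arm(steps="-0.4 -0.2 0 0;-1.1 -0.6 0 0;-2.1 -1.1 0 0;-3.2 -1.7 0 0;-4.3 -2.3 0 0;-5.4 -2.9 0 0;-6.5 -3.5 0 0;-7.6 -4 0 0;-8.7 -4.6 0 0;-9.8 -5.2 0 0;-10.9 -5.8 0 0;-12 -6.4 0 0")

```text
time_s: 13.52
eef_pos: [0.496, -0.0645, 0.1872]
tool_rot: [0.633, 0.774, -0.001, -0.001]
contact_force: [0.1, 0.2, -0.9]
gripper_width: 0.0249
```

Request:
jog_arm(steps="-1.1 -0.6 0 0;-2.2 -1.2 0 0;-3.2 -1.7 0 0;-4.1 -2.2 0 0;-4.8 -2.6 0 0;-5.3 -2.8 0 0;-5.6 -3 0 0;-5.6 -3 0 0;-5.6 -3 0 0")

```text
time_s: 14.27
eef_pos: [0.4519, -0.2144, 0.1877]
tool_rot: [0.633, 0.774, -0.0, -0.001]
contact_force: [0.2, 1.1, -1.1]
gripper_width: 0.0251
```

```bash
python3 -c "
from h import *
step([.4531,-.2157,.10],11)"
```

```text
t 14.27 eef [ 0.4519 -0.2144  0.1877] q [ 6.328e-01  7.743e-01 -2.000e-04 -8.000e-04] psi err 0.48 steps [-0.06  0.04  3.51] twist 0.1 F [ 0.24  1.06 -1.15] w 0.0251 j7 0.79
```

Request:
jog_arm(steps="-0.06 0 1 0;-0.06 0 2 0;-0.06 0 2.8 0;-0.06 0 3.3 0;-0.06 0 3.5 0;-0.06 0 3.5 0;-0.06 0 3.5 0;-0.06 0 3.5 0")

```text
time_s: 14.93
eef_pos: [0.4537, -0.216, 0.1016]
tool_rot: [0.632, 0.775, 0.0, 0.001]
contact_force: [0.1, -0.7, -1.2]
gripper_width: 0.0252
```

Request:
jog_arm(steps="0 0 0.04 0;0 0 0.1 0;0 0 0.1 0;0 0 0.1 0")

```text
time_s: 15.27
eef_pos: [0.4531, -0.2162, 0.0984]
tool_rot: [0.633, 0.774, 0.0, 0.0]
contact_force: [0.2, -0.5, -1.0]
gripper_width: 0.0252
```

```bash
python3 -c "
from h import *
step([.4531,-.2157,.095],11)
a,d=imaging.camera('wrist');b,e=imaging.camera('top')
cv2.imwrite('pics/w4.png',np.hstack([a[:,120:520],b[180:330,340:490].repeat(2,0).repeat(2,1)[:400].copy() if 0 else cv2.resize(b[200:320,350:470],(400,400))]))"
```

```text
t 15.27 eef [ 0.4531 -0.2162  0.0984] q [6.326e-01 7.745e-01 1.000e-04 2.000e-04] psi err 0.52 steps [0.02 0.01 0.14] twist 0.1 F [ 0.2  -0.48 -0.99] w 0.0252 j7 0.86
```

View pics/w4.png

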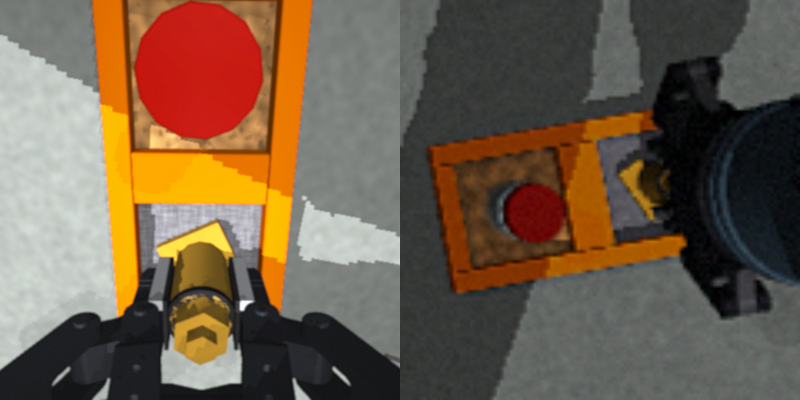

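The brass foot sits inside the grey well clear of its walls (foot at about (195,240) in the left panel). The red vial stands in the cork well.

Request:
jog_arm(steps="0 0 0.04 0;0 0 0.07 0;0 0 0.1 0;0 0 0.1 0")

```text
time_s: 15.7
eef_pos: [0.4529, -0.2162, 0.0956]
tool_rot: [0.633, 0.775, -0.0, -0.0]
contact_force: [0.6, 0.3, -1.5]
gripper_width: 0.0253
```

Request:
jog_arm(steps="0 0 0.03 0;0 0 0.03 0;0 0 0.03 0")

```text
time_s: 15.95
eef_pos: [0.453, -0.2162, 0.095]
tool_rot: [0.633, 0.775, 0.0, 0.0]
contact_force: [-0.1, -0.2, -1.2]
gripper_width: 0.0251
```

Request:
jog_arm(steps="0 0 0.03 0;0 0 0.03 0;0 0 0.03 0")

```text
time_s: 16.2
eef_pos: [0.453, -0.2162, 0.0948]
tool_rot: [0.633, 0.774, 0.0, -0.0]
contact_force: [-1.9, 1.1, 8.0]
gripper_width: 0.0247
```

Request:
jog_arm(steps="0 0 0 0;0 0 0 0;0 0 0 0;0 0 0 0;0 0 0 0;0 0 -0.5 0;0 0 -2 0;0 0 -4 0;0 0 -4 0;0 0 -4 0;0 0 -4 0;0 0 -4 0", gripper=100)

```text
time_s: 17.2
eef_pos: [0.4523, -0.2157, 0.1932]
tool_rot: [0.632, 0.775, -0.0, -0.001]
contact_force: [-0.1, 0.1, 0.2]
gripper_width: 0.0853
```

```bash
python3 -c "
from h import *
step([.6147,.049,.195],-3.3)
look('load_brass');look('vial_red')"
```

```text
t 17.2 eef [ 0.4523 -0.2157  0.1932] q [ 6.325e-01  7.746e-01 -3.000e-04 -9.000e-04] psi err 14.84 steps [ 9.08  8.48 -0.08] twist 2.97 F [-0.14  0.09  0.24] w 0.0853 j7 0.79
load_brass 0.83 [322. 210.  54.  73.] zt 0.073 mid [ 0.4522 -0.2159] [0.019 0.021] med [ 0.4518 -0.2151]
vial_red 0.95 [324.  78.  62.  64.] zt 0.0819 mid [ 0.4343 -0.131 ] [0.031 0.031] med [ 0.4343 -0.1306]
```

Request:
jog_arm(steps="4 4 0 1;9.1 8.5 -0.2 3;9.1 8.5 -0.2 3;9.1 8.5 -0.2 3;9.1 8.5 -0.2 3;9.1 8.5 -0.2 3;9.1 8.5 -0.2 3;9.1 8.5 -0.2 3;9.1 8.5 -0.2 3;9.1 8.5 -0.2 3;9.1 8.5 -0.2 3;9.1 8.5 -0.2 3")

```text
time_s: 18.4
eef_pos: [0.615, 0.0471, 0.1989]
tool_rot: [0.729, 0.684, -0.001, 0.0]
contact_force: [-0.3, 0.5, 0.6]
gripper_width: 0.0852
```

```bash
python3 -c "
from h import *
step([.6147,.049,.09],-3.3)
look('bottle_amber')"
```

```text
t 18.4 eef [0.615  0.0471 0.1989] q [ 0.7292  0.6843 -0.0008  0.    ] psi err -0.33 steps [ 0.08 -0.01  4.36] twist -0.07 F [-0.27  0.55  0.63] w 0.0852 j7 0.05
bottle_amber 0.74 [321. 207.  59.  81.] zt 0.0806 mid [0.6129 0.0499] [0.026 0.027] med [0.6129 0.051 ]
```

Request:
jog_arm(steps="0.1 -0.05 1 0;0.1 -0.05 2 0;0.1 -0.05 3 0;0.1 -0.05 3 0;0.1 -0.05 3 0;0.1 -0.05 3 0")

```text
time_s: 19.0
eef_pos: [0.6154, 0.0511, 0.1256]
tool_rot: [0.729, 0.685, 0.001, 0.001]
contact_force: [-0.8, 0.1, 0.6]
gripper_width: 0.0856
```

```bash
python3 -c "
from h import *
step([.6135,.0497,.091],-3.3)
look('bottle_amber')"
```

```text
t 19.0 eef [0.6154 0.0511 0.1256] q [7.286e-01 6.850e-01 6.000e-04 6.000e-04] psi err -0.24 steps [-0.06 -0.07  1.38] twist -0.05 F [-0.78  0.08  0.6 ] w 0.0856 j7 0.08
bottle_amber 0.92 [318. 269.  87. 128.] zt 0.0804 mid [0.6131 0.05  ] [0.026 0.027] med [0.613  0.0519]
```

Request:
jog_arm(steps="-0.04 -0.08 0.6 0;-0.04 -0.08 1.4 0;-0.04 -0.08 1.4 0;-0.04 -0.08 1.4 0;-0.04 -0.08 1.4 0")

```text
time_s: 19.52
eef_pos: [0.6135, 0.0508, 0.0907]
tool_rot: [0.728, 0.685, 0.001, 0.001]
contact_force: [-0.0, -0.4, -0.2]
gripper_width: 0.0856
```

Request:
jog_arm(steps="0 0 0 0;0 0 0 0;0 0 0 0;0 0 0 0;0 0 0 0;0 0 0 0;0 0 0 0;0 0 0 0;0 0 0 0", gripper=25, squeeze=30)

```text
time_s: 20.27
eef_pos: [0.613, 0.0509, 0.09]
tool_rot: [0.728, 0.685, 0.0, 0.0]
contact_force: [-0.9, -0.3, 5.7]
gripper_width: 0.0394
```

Request:
jog_arm(steps="0 0 -0.5 0;0 0 -1.3 0;0 0 -2.2 0;0 0 -3 0;0 0 -3 0;0 0 -3 0")

```text
time_s: 20.77
eef_pos: [0.6132, 0.051, 0.1657]
tool_rot: [0.728, 0.685, 0.001, 0.001]
contact_force: [-0.7, 0.8, -1.3]
gripper_width: 0.0389
```

```bash
python3 -c "
from h import *
step([.4524,.1121,.165],-3.5)"
```

```text
t 20.77 eef [0.6132 0.051  0.1657] q [7.282e-01 6.853e-01 1.100e-03 7.000e-04] psi err 0.02 steps [ 2.05 -6.57  0.01] twist 0.0 F [-0.7   0.82 -1.33] w 0.0389 j7 0.06
```

Request:
jog_arm(steps="0.2 -0.6 0 0;0.5 -1.7 0 0;0.9 -2.9 0 0;1.3 -4.1 0 0;1.7 -5.3 0 0;1.9 -6.1 0 0;2.05 -6.55 0 0;2.05 -6.55 0 0;2.05 -6.55 0 0;2.05 -6.55 0 0;2.05 -6.55 0 0;2.05 -6.55 0 0")

```text
time_s: 21.77
eef_pos: [0.4533, 0.1114, 0.1642]
tool_rot: [0.729, 0.685, 0.0, 0.0]
contact_force: [0.1, -0.5, -1.6]
gripper_width: 0.0396
```

```bash
python3 -c "
from h import *
step([.4524,.1121,.0995],-3.5)
a,d=imaging.camera('wrist');b,e=imaging.camera('top')
cv2.imwrite('pics/w5.png',np.hstack([a[:,120:520],cv2.resize(b[190:310,170:290],(400,400))]))"
```

```text
t 21.77 eef [0.4533 0.1114 0.1642] q [7.286e-01 6.849e-01 2.000e-04 4.000e-04] psi err -0.04 steps [ 0.03 -0.04  2.59] twist -0.01 F [ 0.11 -0.52 -1.57] w 0.0396 j7 -0.09
```

View pics/w5.png

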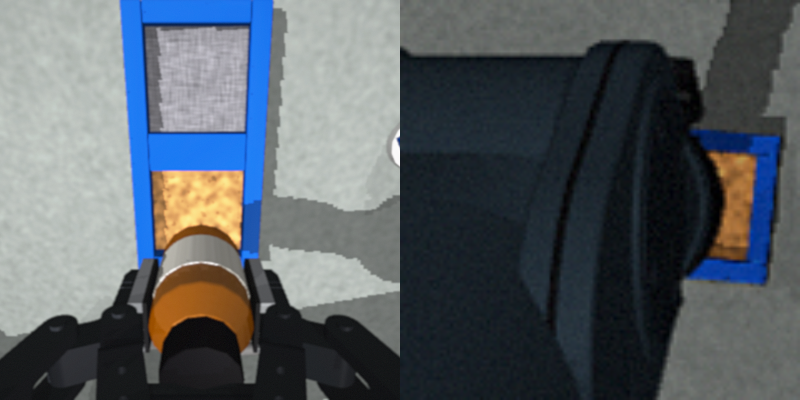

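The amber bottle is upright at column 200, centred between the tray sides (columns 140 and 260) over the cork well. The grey well beyond it is empty.

Request:
jog_arm(steps="0 -0.03 0.7 0;0 -0.03 1.5 0;0 -0.03 2.1 0;0 -0.03 2.45 0;0 -0.03 2.55 0;0 -0.03 2.55 0;0 -0.03 2.55 0;0 -0.03 2.55 0")

```text
time_s: 22.53
eef_pos: [0.4521, 0.1121, 0.1012]
tool_rot: [0.728, 0.685, 0.001, 0.0]
contact_force: [-0.2, 0.7, -0.4]
gripper_width: 0.0395
```

Request:
jog_arm(steps="0 0 0.03 0;0 0 0.07 0;0 0 0.1 0;0 0 0.1 0;0 0 0.1 0")

```text
time_s: 22.95
eef_pos: [0.4515, 0.112, 0.098]
tool_rot: [0.728, 0.685, 0.0, 0.0]
contact_force: [0.2, -0.3, -1.8]
gripper_width: 0.0395
```

Request:
jog_arm(steps="0 0 0.02 0;0 0 0.05 0;0 0 0.05 0;0 0 0.05 0")

```text
time_s: 23.28
eef_pos: [0.4515, 0.112, 0.0967]
tool_rot: [0.728, 0.685, -0.0, -0.0]
contact_force: [-0.6, -1.0, -1.8]
gripper_width: 0.0395
```

Request:
jog_arm(steps="0 0 0.03 0;0 0 0.03 0;0 0 0.03 0")

```text
time_s: 23.53
eef_pos: [0.4515, 0.112, 0.096]
tool_rot: [0.728, 0.685, -0.0, 0.0]
contact_force: [-0.1, 0.3, -1.1]
gripper_width: 0.0392
```

Request:
jog_arm(steps="0 0 0.03 0;0 0 0.03 0;0 0 0.03 0")

```text
time_s: 23.78
eef_pos: [0.4516, 0.112, 0.0959]
tool_rot: [0.728, 0.685, 0.0, -0.0]
contact_force: [-3.3, -0.3, 11.2]
gripper_width: 0.0391
```

Contact at the expected height, so I release it.

Request:
jog_arm(steps="0 0 0 0;0 0 0 0;0 0 0 0;0 0 0 0;0 0 0 0;0 0 -0.5 0;0 0 -2 0;0 0 -4.2 0;0 0 -4.2 0;0 0 -4.2 0;0 0 -4.2 0;0 0 -4.2 0", gripper=100)

```text
time_s: 24.78
eef_pos: [0.4508, 0.112, 0.1994]
tool_rot: [0.728, 0.685, -0.001, -0.0]
contact_force: [-0.3, 0.4, -0.7]
gripper_width: 0.0854
```

```bash
python3 -c "
from h import *
step([.6015,.149,.2],-3.5)
look('bottle_amber')"
```

```text
t 24.78 eef [0.4508 0.112  0.1994] q [ 7.281e-01  6.855e-01 -7.000e-04 -3.000e-04] psi err 0.04 steps [ 1.84  5.93 -0.03] twist 0.01 F [-0.28  0.39 -0.65] w 0.0854 j7 -0.13
bottle_amber 0.69 [322. 215.  61.  82.] zt 0.0866 mid [0.4506 0.1109] [0.026 0.027] med [0.4507 0.1121]
```

Request:
jog_arm(steps="1.8 5.9 0 0;1.8 5.9 0 0;1.8 5.9 0 0;1.8 5.9 0 0;1.8 5.9 0 0;1.8 5.9 0 0;1.8 5.9 0 0;1.8 5.9 0 0")

```text
time_s: 25.55
eef_pos: [0.6, 0.1474, 0.1993]
tool_rot: [0.728, 0.685, -0.001, -0.001]
contact_force: [-1.1, 0.1, -0.5]
gripper_width: 0.0856
```

```bash
python3 -c "
from h import *
step([.6015,.149,.09],-3.5)
img,d,W=look('valve')
# handle yaw from top face; body sides
r=imaging.masks_of('wrist','valve')[0]; P=W[r['mask']&(d>0)]
Q=P[P[:,2]>.065][:,:2]; print(len(Q),cv2.minAreaRect((Q*1000).astype(np.float32)))
C=np.cov((Q-Q.mean(0)).T);w,v=np.linalg.eigh(C);print(np.degrees(np.arctan2(v[1,1],v[0,1])),w)
cv2.imwrite('pics/w6.png',cv2.resize(img[100:300,220:420],(600,600)))"
```

```text
t 25.55 eef [0.6    0.1474 0.1993] q [ 7.284e-01  6.851e-01 -1.100e-03 -6.000e-04] psi err -0.01 steps [0.07 0.07 4.37] twist -0.0 F [-1.07  0.07 -0.51] w 0.0856 j7 -0.1
valve 0.61 [322. 203.  49.  65.] zt 0.0713 mid [0.5996 0.1505] [0.024 0.017] med [0.5997 0.1512]
616 ((599.6743774414062, 150.2263641357422), (23.90947723388672, 10.620245933532715), 26.06276512145996)
-153.75224945937228 [8.57878902e-06 4.75300896e-05]
```

View pics/w6.png

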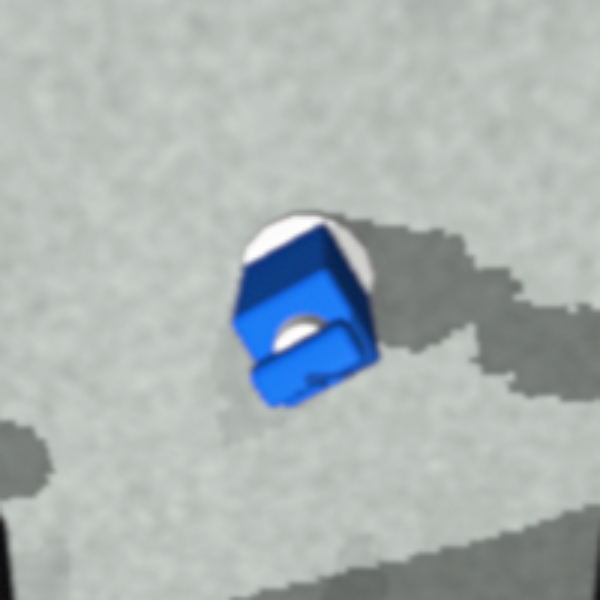

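The valve's handle and body (handle centre about (307,365) in the crop) are turned about 26° from world x. That agrees with the rectangle fit, so I twist by −5.9 units.

Request:
jog_arm(steps="0.1 0 0.5 -1.4;0.1 0 1 -2.8;0.1 0 1.5 -4.2;0.1 0 2 -5.9;0.1 0 2.5 -5.9;0.1 0 2.8 -5.9;0.1 0 2.8 -5.9;0.1 0 2.8 -5.9")

```text
time_s: 26.37
eef_pos: [0.6014, 0.1504, 0.1301]
tool_rot: [0.531, 0.847, -0.0, -0.0]
contact_force: [0.7, -0.3, -0.2]
gripper_width: 0.0853
```

```bash
python3 -c "
from h import *
step([.5998,.1502,.09],26)
img,d,W=look('valve')
r=imaging.masks_of('wrist','valve')[0]; P=W[r['mask']&(d>0)]
Q=P[P[:,2]>.065][:,:2]; print(len(Q),cv2.minAreaRect((Q*1000).astype(np.float32)))"
```

```text
t 26.37 eef [0.6014 0.1504 0.1301] q [ 5.308e-01  8.475e-01 -3.000e-04 -1.000e-04] psi err -0.12 steps [ 0.02 -0.06  1.6 ] twist -0.02 F [ 0.72 -0.25 -0.24] w 0.0853 j7 0.34
valve 0.7 [318. 248.  60.  97.] zt 0.0712 mid [0.5993 0.1503] [0.024 0.018] med [0.5988 0.1514]
1268 ((599.2134399414062, 150.4208984375), (23.83798599243164, 10.269210815429688), 25.94121551513672)
```

Request:
jog_arm(steps="0 -0.07 0.6 0;0 -0.07 1.2 0;0 -0.07 1.6 0;0 -0.07 1.6 0;0 -0.07 1.6 0")

```text
time_s: 26.93
eef_pos: [0.5996, 0.1496, 0.0895]
tool_rot: [0.53, 0.848, -0.001, -0.001]
contact_force: [-0.3, 0.0, 0.3]
gripper_width: 0.0855
```

Request:
jog_arm(steps="0 0 0 0;0 0 0 0;0 0 0 0;0 0 0 0;0 0 0 0;0 0 0 0;0 0 0 0;0 0 0 0;0 0 0 0;0 0 0 0", gripper=10, squeeze=30)

```text
time_s: 27.77
eef_pos: [0.6003, 0.1497, 0.0907]
tool_rot: [0.53, 0.848, 0.0, 0.0]
contact_force: [-0.8, 0.4, 6.0]
gripper_width: 0.0258
```

Request:
jog_arm(steps="0 0 -0.5 0;0 0 -1.3 0;0 0 -2.2 0;0 0 -3 0;0 0 -3 0;0 0 -3 0")

```text
time_s: 28.27
eef_pos: [0.6005, 0.1499, 0.1666]
tool_rot: [0.53, 0.848, 0.001, 0.001]
contact_force: [0.8, -0.0, -1.2]
gripper_width: 0.0259
```

```bash
python3 -c "
from h import *
step([.4576,.1979,.165],-3.5)"
```

```text
t 28.27 eef [0.6005 0.1499 0.1666] q [5.297e-01 8.482e-01 9.000e-04 7.000e-04] psi err 29.52 steps [ 4.24 -4.29  0.05] twist 5.9 F [ 0.8  -0.05 -1.21] w 0.0259 j7 0.33
```

Request:
jog_arm(steps="0.4 -0.4 0 0.5;1.2 -1.2 0 1.5;2 -2 0 2.5;2.8 -2.8 0 3.5;3.5 -3.5 0 4.5;4 -4 0 5.3;4.2 -4.3 0 5.9;4.2 -4.3 0 5.9;4.2 -4.3 0 5.9;4.2 -4.3 0 5.9;4.2 -4.3 0 5.9")

```text
time_s: 29.18
eef_pos: [0.4583, 0.1964, 0.1651]
tool_rot: [0.728, 0.685, 0.0, 0.0]
contact_force: [-0.7, 0.2, -0.8]
gripper_width: 0.0254
```

```bash
python3 -c "
from h import *
step([.4576,.1979,.0995],-3.5)
a,d=imaging.camera('wrist');cv2.imwrite('pics/w7.png',a)"
```

```text
t 29.18 eef [0.4583 0.1964 0.1651] q [7.283e-01 6.853e-01 1.000e-04 3.000e-04] psi err 0.02 steps [ 0.06 -0.03  2.63] twist 0.0 F [-0.68  0.2  -0.81] w 0.0254 j7 -0.24
```

View pics/w7.png

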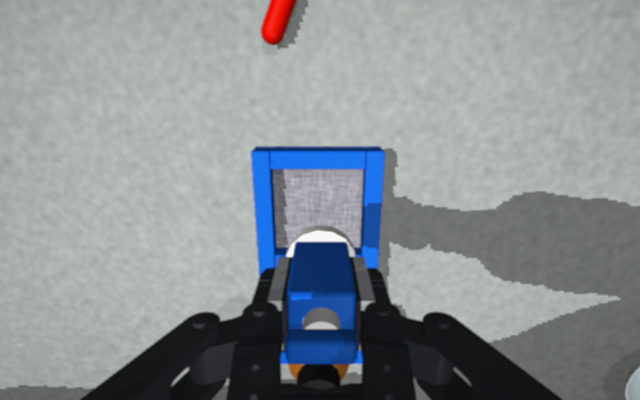

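The valve is held square in the jaws at column 321, centred between the tray sides (255 and 383) over the grey well.

Request:
jog_arm(steps="0.05 -0.03 0.7 0;0.05 -0.03 1.5 0;0.05 -0.03 2.1 0;0.05 -0.03 2.5 0;0.05 -0.03 2.6 0;0.05 -0.03 2.6 0;0.05 -0.03 2.6 0;0.05 -0.03 2.6 0")

```text
time_s: 29.9
eef_pos: [0.4573, 0.1983, 0.101]
tool_rot: [0.728, 0.685, 0.001, 0.0]
contact_force: [0.4, 0.1, -0.5]
gripper_width: 0.0257
```

Request:
jog_arm(steps="0 0 0.03 0;0 0 0.06 0;0 0 0.08 0;0 0 0.08 0;0 0 0.08 0")

```text
time_s: 30.32
eef_pos: [0.4567, 0.1982, 0.0983]
tool_rot: [0.728, 0.685, 0.0, 0.0]
contact_force: [0.3, -0.3, -0.5]
gripper_width: 0.0255
```

Request:
jog_arm(steps="0 0 0.02 0;0 0 0.04 0;0 0 0.04 0;0 0 0.04 0")

```text
time_s: 30.65
eef_pos: [0.4567, 0.1982, 0.0972]
tool_rot: [0.728, 0.685, -0.0, -0.0]
contact_force: [-0.5, 0.0, -0.3]
gripper_width: 0.0257
```

Request:
jog_arm(steps="0 0 0.02 0;0 0 0.02 0;0 0 0.02 0")

```text
time_s: 30.9
eef_pos: [0.4567, 0.1982, 0.0967]
tool_rot: [0.728, 0.685, -0.0, -0.0]
contact_force: [0.1, -0.1, -0.9]
gripper_width: 0.0257
```

Request:
jog_arm(steps="0 0 0.02 0;0 0 0.02 0;0 0 0.02 0")

```text
time_s: 31.15
eef_pos: [0.4567, 0.1982, 0.0966]
tool_rot: [0.728, 0.685, 0.0, -0.0]
contact_force: [-1.1, -0.1, 4.9]
gripper_width: 0.0259
```

Request:
jog_arm(steps="0 0 0 0;0 0 0 0;0 0 0 0;0 0 0 0;0 0 0 0;0 0 -0.5 0;0 0 -2 0;0 0 -4.2 0;0 0 -4.2 0;0 0 -4.2 0;0 0 -4.2 0;0 0 -4.2 0", gripper=100)

```text
time_s: 32.15
eef_pos: [0.456, 0.1981, 0.2003]
tool_rot: [0.728, 0.685, -0.001, -0.0]
contact_force: [-0.1, 0.9, -0.0]
gripper_width: 0.0856
```

Request:
jog_arm(steps="4 3 -2 0;8 0 -2 0;8 0 -2 0;8 0 -2 0;8 0 -2 0;8 0 -2 0;8 0 -2 0;8 0 -2 0;8 0 -2 0;8 0 -2 0")

```text
time_s: 32.98
eef_pos: [0.4692, 0.3956, 0.2504]
tool_rot: [0.729, 0.684, -0.001, 0.0]
contact_force: [0.4, -0.7, -0.6]
gripper_width: 0.0855
```

```bash
python3 -c "
from h import *
s=bot.observe();print(s['time_s'],s['eef_pos'],s['gripper_width'])
b,d=imaging.camera('top');W=world('top',d)
for n in H:
  for q in imaging.masks_of('top',n)[:1]:
    P=W[q['mask']&(d>0)];zt=np.percentile(P[:,2],97);Q=P[P[:,2]>zt-.006]; print(n,q['score'],zt.round(4),H[n],((Q.min(0)+Q.max(0))/2)[:2].round(4))
c,e=imaging.camera('scene')
cv2.imwrite('pics/end.png',np.vstack([cv2.resize(b[130:310,130:490],(600,300)),cv2.resize(c[130:310,100:460],(600,300))]))"
```

```text
32.9833 [0.46922221 0.39561268 0.25037612] 0.08546745615803039
vial_red 0.81 0.0819 0.074 [ 0.4365 -0.131 ]
vial_white 0.9 0.0757 0.074 [ 0.6081 -0.0682]
load_brass 0.71 0.0821 0.066 [ 0.4372 -0.1303]
load_steel 0.72 0.0659 0.066 [ 0.5904 -0.2803]
bottle_amber 0.78 0.0862 0.079 [0.4525 0.1101]
valve 0.79 0.0769 0.07 [0.4581 0.1977]
```

View pics/end.png

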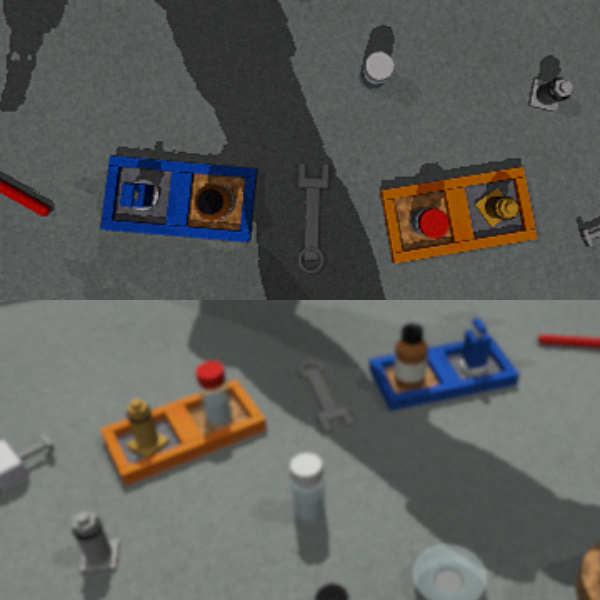

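All four stand upright in their wells: valve (137,197), amber (211,200), red (432,222) and brass (497,208). The white vial (378,68) and steel load (552,92) are where they were. In this last check the "load_brass" network hit landed on the red cap, but the picture shows the brass load in the grey well.

```bash
python3 -c "
from rig import bot
print(bot.finish_job())"
```

```text
the job is handed in; nothing more can be done
None
```

I packed both kits in the order asked and handed the job in at about 33 s, well inside the 86 s limit. In the orange tray the red-capped vial is in the cork well and the brass load is in the grey well. In the blue tray the amber bottle is in the cork well and the valve is in the grey well.

- **Placing:** I lowered each piece in small steps until the wrist force showed light contact (3 to 11 N), then opened the gripper. The arm was clear of everything when I handed in.
- **Final checks:** the top and scene pictures show all four upright in the right wells. Their measured tops are 6 to 8 mm above their own heights, which fits the 6 mm well floors. Their positions are within about 3 mm of the well centres.
- **Spares:** the steel load and the white vial are still standing. They measured within 1 mm and 2 mm of where they started, which is about the measuring error.
- **One disagreement:** in the last top picture the network's "load_brass" detection landed on the red vial. The wrist camera, just after I set the brass load down, had put it in the grey well at (0.452, −0.216), and both final pictures show it there.

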